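# Set the length stop of the portioning board

## Robot

A 6-joint arm with a two-finger parallel gripper is mounted at the origin on the work surface. World frame = base frame: x ahead of the robot, y to its left, z up, the work surface at z = 0. Lengths are in mm, angles in rad, forces in N, time in s.
With the tool pointing down it reaches from about 300 to 875 mm from the base axis. Payload 6.4 kg.
Tool frame: the origin (TCP) lies between the finger pads; the fingertips stand 8 mm ahead of it and the grasp point (between the pads) lies 11 mm behind it; z points along the fingers, y is the line along which they close (so a half turn about z gives the same grasp; the last joint's range is limited). The gripper opens to 85 mm and grips with 20 to 120 N. Pads are 22 mm wide; open, the fingers measure 114 mm over their backs; the gripper's body (76 mm by 85 mm) begins 54 mm behind the grasp point. The pads swing forward as they close: fully open they stand 13 mm farther back than shut.
Start: joints at [1.071, 0.181, 1.607, -0, 1.354, -0.206], TCP at [166.503, 550.38, 239.288] pointing down, gripper open.
Joint ranges: [-2.99, 2.99], [-0.89, 2.07], [0.3, 2.58], [-1.14, 4.28], [0, 2.63], [-3.12, 3.12]. Speed limits (rad/s): [2.57, 2.57, 3.01, 3.14, 3.14, 3.14].

## Interface

Orientations are given as a 3x3 rotation matrix whose columns are the frame's x, y, z axes.
In Python, from plant import arm, eyes gives the robot as it stands. The module is installed in compiled form; this text tells all that it offers.
- The arm moves only by the tool arm_command, never from a script. Its argument "targets" is one flat list of numbers, 7 for each row, row after row: the turn, a rotation vector about the tool's x, y, z in rad, then the shift along the tool's x, y, z in m, then the opening, from -1 (shut) to 1 (fully open). In form: [ax, ay, az, tx, ty, tz, claw, ax, ay, az, tx, ty, tz, claw, ...]. A call has exactly 10 rows; each row shifts and turns the commanded pose from where the row before left it, along the tool's axes as they then stand; what a row does not reach is not made up. A row lasts 1/8 s, in which the tool goes at most 62.5 mm and 10.7 degrees, less where a joint would pass 70% of its speed; a pose out of reach is approached as far as the arm can. A call is refused whole if a number of a shift passes 0.0625 or a number of a turn 0.188, either way. A call with a gripper value outside its range is refused whole. The fingers move at their own pace and stop on an object; the grip force is fixed at half the most. Time passes only in rows, so rows that do not move let the fingers close, or fill a call up. It gives the time, the measured TCP pose, the force, the opening and the grip force at its end, in the units of the state.
- arm.read_state(): the state, without advancing time (a new reading comes with each control period).
- eyes.read_camera(name): name is "side" or "top" or "wrist"; returns the picture (400x640x3 uint8, red, green, blue); there is no depth.
- eyes.calibration(name): a dict with "K" (3x3 intrinsics, pixels), "camera_from_world" (4x4, takes a point from world to camera coordinates). Camera axes: x right, y down, z forward; pixel columns grow to the right and rows downward; lengths in mm; the calibration is good to about 2 mm. A picture is of the moment at which its call begins: read the wrist's pose just before it. calibration takes no time and is no camera call; for the wrist camera it gives the pose at the moment of the call.
- arm.job_done(): hands the job in; it is judged then, once.
The state is a dict: "t": time; "joint_positions": joint angles; "joint_velocities": joint speeds; "effort": joint torques, N m; "position": TCP position; "orientation": TCP orientation; "ft_force": force on the tool from outside, world axes, zero at the start; "moment": the same for the moment, N m; "finger_gap": finger opening in mm; "finger_force": force on a finger pad.
Only numpy, scipy, OpenCV 4.12 (cv2) and the standard library are available. Lean on these libraries where they do the work, as an engineer would, in place of code of your own. Each camera call takes 0.05 s, during which the arm holds its last target. There are 200 camera calls.

## Task

On the portioning board, push the sliding stop by its fence along the rail, over the first clip and on until its spring pin drops into the notch of the second clip, then leave it seated there and take the hand away. Push it gently with a fingertip: do not touch the pin's black cap, and leave the cups, fruit and other things standing where they are.

Things in the scene. Friction and masses are not known exactly. Their poses are not given: they have to be found in the camera images.
- board: Fixed wooden portioning board, 260 mm (its x) by 500 mm (its y), 15 mm thick; origin: centre of its underside, on the table. A rail 24 mm wide, 460 mm long, top 35 mm above the table, runs along the board's y at its x = +70 mm. A slotted knife block 60 mm high stands at the +y end (y 209 to 237 mm). Robot's side of the rail is bare but for cup1.
- stop: Sliding stop: steel carriage (56 x 50 mm, top 58 mm above the table) astride the rail, with an upright fence 12 mm thick (its y -6 to +6 mm) reaching towards the robot (its x -28 to -160 mm), 18 to 70 mm above the table. Axes as the board's; origin at table level below the pin. Slides along the board's y only, y -150 to +150 mm; starts near the -y end, before both clips.
- stop_mark (a point): Point on the carriage's top, on the pin's axis (the middle of the carriage and of the fence's thickness), 58 mm above the table.
- push_face (a point): Centre of the fence's -y face, the face to push on towards +y, 44 mm above the table; the face runs 75 mm towards the robot and 57 mm towards the carriage from here. Sliding takes about 2 N.
- pin: The stop's vertical spring pin with a round black cap 18 mm across and 10 mm high on top of the carriage; it rises and falls by itself. Origin: as the stop's, moving up with the pin. Not to be touched.
- pin_lift (a joint): Height of the pin above its lowest place, m: 0 on the bare rail, about 0.008 on a clip's crest, about 0.001 when it has dropped into a notch.
- clip1_notch (a point): Bottom of the V notch of the first clip, nearer the stop's start: a bent steel strip of M-shaped profile fixed on the rail, 44 mm along the rail, 20 mm wide, 9 mm high, crests 9 mm either side of the notch. At rail-top height, 35 mm above the table; axes as the board's.
- clip2_notch (a point): Same point of the second clip, alike in shape, further towards the knife block; the stop is seated when the pin is over it. At each clip the push rises to 4-9 N on the ramp, then vanishes as the pin drops in (the stop runs ahead up to 9 mm and centres itself); leaving takes 5-10 N. Both clips' places vary.
- cup1: Small cup, 60 mm across, 45 mm high, standing on the board in front of the knife block, beyond the second clip; origin at the centre of its underside. Leave it alone.
- cup2: The same kind of cup on the table, on the robot's side of the board. Leave it alone.
- cup3: The same kind of cup on the table, beyond the board. Leave it alone.
- cup4: The same kind of cup on the table, beyond the board. Leave it alone.
- quince1: A quince standing on the table beyond the board, 80 mm across, 74 mm high; origin under it. Leave it alone.
- quince2: The same kind of quince to the robot's right. Leave it alone.
- jar: Lidded jar, 76 mm across, 95 mm high, on the table beyond the board; origin under it. Leave it alone.
- spatula: Kitchen spatula lying on the table to the robot's left. Leave it alone.

How it is judged (in metres and radians):
At the end, for the whole second after the job is handed in: The pin has dropped into the second clip's notch (pin axis within 3 mm of the notch along the rail, pin less than 3 mm above its lowest place) and the stop is at rest (y of stop_mark in the frame of clip2_notch between -0.003 and 0.003 m and value of joint pin_lift below 0.003 m and linear speed of stop below 0.005 m/s); the robot touches nothing.
It fails at once if a cup, quince, the jar or the spatula is shifted by more than 20 mm (distance of any of cup1, cup2, cup3, cup4, quince1, quince2, jar, spatula from where it was at the start of the episode above 0.02 m).
It fails at once if a cup, quince, the jar or the spatula is tipped over or lifted (angle between any of cup1, cup2, cup3, cup4, quince1, quince2, jar's own z axis and vertical above 0.5 rad or height (world z) of cup1 above 0.03 m or height (world z) of any of cup2, cup3, cup4, quince1, quince2, jar, spatula above 0.015 m).
It fails at once if the pin or its black cap is touched (contact force between the fingers and pin above 1.5 N).
It fails at once if the stop is pushed with more than 80 N (rammed) (contact force between any of the arm, the fingers and stop above 80 N).
It also fails if it takes over 45 s, if anything falls off the work surface, if the arm or the gripper's body presses on something with over 40 N, if the wrist force passes 120 N, or if a joint passes its speed limit or range.

## Working session

There is one attempt and no reset: what is moved stays moved. The work goes in short steps, Python scripts to look and compute and a tool call to move; the robot and the scene stay as the last step left them, time stands still between calls to the robot, and variables do not carry over. Pictures are saved under pics/ and viewed, at most 10 in all, crops included, and the job is handed in when it is done.

Besides the shell and the picture viewer there is one more tool, called after ">>>" as name(argument=value, ...) on one line, values as JSON. arm_command: Moves the arm, as the interface text tells. Its arguments: {"type":"object","properties":{"targets":{"type":"array","items":{"type":"number"}}},"required":["targets"]}

```bash
mkdir -p pics; python3 - <<'E'
from plant import arm,eyes
import cv2,numpy as np
s=arm.read_state();print(s['t'],s['position'],np.round(s['orientation'],3),s['finger_gap'])
for n in('top','side'):
    im=eyes.read_camera(n);cv2.imwrite(f'pics/{n}0.png',im[:,:,::-1])
    c=eyes.calibration(n);print(n,np.round(c['K'],1).tolist(),np.round(c['camera_from_world'],4).tolist())
E
```

```text
0.0 [166.24994758 549.89558786 238.39070753] [[-0.957  0.29  -0.001]
 [ 0.29   0.957 -0.001]
 [ 0.    -0.002 -1.   ]] 85.29047697345544
top [[419.5, 0.0, 321.9], [0.0, 419.5, 193.8], [0.0, 0.0, 1.0]] [[0.014, -0.9998, 0.0124, -13.8093], [-0.9871, -0.0158, -0.1594, 557.7241], [0.1596, -0.01, -0.9871, 1173.7909], [0.0, 0.0, 0.0, 1.0]]
side [[518.1, 0.0, 313.5], [0.0, 518.1, 198.1], [0.0, 0.0, 1.0]] [[0.8594, -0.5111, -0.0087, -453.4503], [-0.3621, -0.5967, -0.7161, 251.5358], [0.3608, 0.6186, -0.698, 1412.9003], [0.0, 0.0, 0.0, 1.0]]
```

View pics/top0.png

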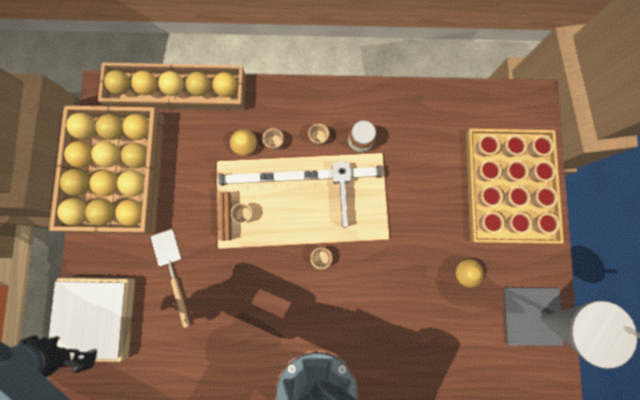

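View pics/side0.png

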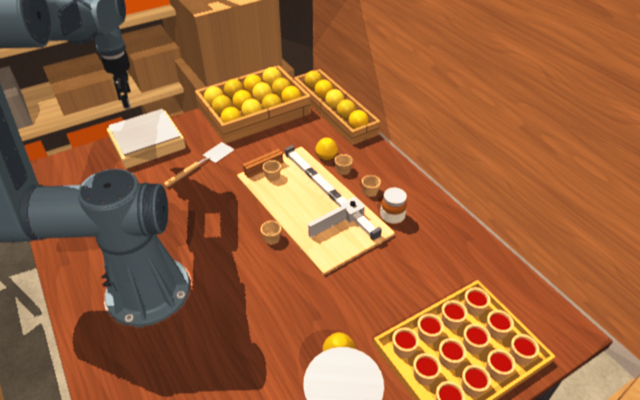

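The top view shows the board at about (218–388, 155–248), the cap near (341,171), the fence running to (346,226), and dark clips near (310,174) and (267,177). cup1 is at (241,213) and cup2 at (321,258). I'll zoom in for precision.

```bash
cat > h.py <<'E'
from plant import arm,eyes
import numpy as np,cv2
def ray(n,u,v,z):
    c=eyes.calibration(n);T=c['camera_from_world'];R=T[:3,:3];o=-R.T@T[:3,3]
    d=R.T@np.linalg.inv(c['K'])@np.array([u,v,1.]);return o+d*(z-o[2])/d[2]
def proj(n,p):
    c=eyes.calibration(n);q=c['K']@(c['camera_from_world']@np.r_[p,1])[:3];return q[:2]/q[2]
E
python3 - <<'E'
from h import *
im=cv2.imread('pics/top0.png')[150:255,210:395]
cv2.imwrite('pics/topz.png',cv2.resize(im,None,fx=4,fy=4,interpolation=cv2.INTER_CUBIC))
for k,p in dict(cap=(341,171,68),c1=(310,174,44),c2=(267,177,44),railL=(221,180,35),railR=(381,172,35),fenceend=(346,226,70),bl=(219,248,15),br=(388,239,15),tr=(383,153,15),cup2=(321,258,45),cup1=(241,213,60)).items(): print(k,ray('top',*p).round(0))
E
```

```text
cap [622. -59.  68.]
c1 [616.  30.  44.]
c2 [605. 155.  44.]
railL [596. 291.  35.]
railR [ 628. -180.   35.]
fenceend [463. -74.  70.]
bl [398. 291.  15.]
br [ 432. -202.   15.]
tr [ 691. -189.   15.]
cup2 [374.  -6.  45.]
cup1 [497. 224.  60.]
```

View pics/topz.png

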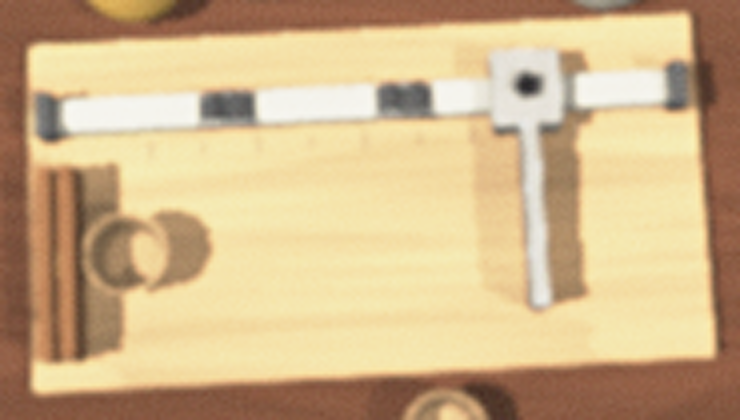

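The crop shows the clip centres at about (404,99) and (228,106) in the crop, the cap at (528,85), and the fence from (532,130) to (541,305). I'll compute the geometry next.

```bash
cat >> h.py <<'E'
cr=lambda x,y:(210+(x+.5)/4-.5,150+(y+.5)/4-.5)
def w(x,y,z): return ray('top',*cr(x,y),z)
L=w(37,117,38);Rr=w(688,85,38)
by=(L-Rr)[:2];by/=np.linalg.norm(by);bx=np.array([by[1],-by[0]])
E
python3 - <<'E'
from h import *
print('by',by,'bx',bx,'raillen',np.linalg.norm(L-Rr))
e1=np.array([378,101,36]),np.array([432,98,36]);e2=np.array([201,107,36]),np.array([256,105,36])
O=Rr[:2]
cap=w(528,85,66)
# carriage top corners
corn=[w(*p,58)[:2] for p in((491,52),(560,50),(565,128),(496,130))]
f=lambda p:(np.round((p[:2]-O)@bx,1),np.round((p[:2]-O)@by,1))
print('cap',cap[:2],f(cap),'carr',f(np.mean(corn,0)))
for e in(e1,e2):
    a,b=w(*e[0]),w(*e[1]);print('clip',f((a+b)/2),'len',np.linalg.norm(a-b),((a+b)/2)[:2])
fe=w(541,303,70);print('fence end',fe,f(fe))
print('cup1',f(w(126,254,60)))
S=cap[:2]
face=S+bx*(-85)+by*(-6);print('push_face',face)
T=face-by*45;print('approach',T,'delta by,bx needed')
s=arm.read_state();Rm=s['orientation'];print('tool delta',Rm.T@(np.r_[T,240]-s['position']))
print('turn',np.arctan2(by[1],by[0])-np.arctan2(Rm[1,1],Rm[0,1]))
E
```

```text
by [-0.06665539  0.99777606] bx [0.99777606 0.06665539] raillen 478.81518834357985
cap [622.35329245 -61.23713307] (np.float64(-0.1), np.float64(120.1)) carr (np.float64(-2.0), np.float64(119.7))
clip (np.float64(-0.0), np.float64(209.1)) len 39.8352051225176 [616.49878113  27.62987168]
clip (np.float64(1.6), np.float64(338.9)) len 40.37878134968021 [609.47337787 157.27487145]
fence end [465.01355739 -71.16012576  70.        ] (np.float64(-157.8), np.float64(120.6))
cup1 (np.float64(-106.9), np.float64(412.3))
push_face [537.94225994 -72.88949727]
approach [ 540.94175234 -117.78941983] delta by,bx needed
tool delta [-551.99042357 -530.6669696    -0.89470679]
turn 0.3604283411024476
```

>>> arm_command(targets=[0,0,0,-0.04,-0.038,0,-1,0,0,0,-0.04,-0.038,0,-1,0,0,0,-0.04,-0.038,0,-1,0,0,0,-0.04,-0.038,0,-1,0,0,0,-0.04,-0.038,0,-1,0,0,0,-0.04,-0.038,0,-1,0,0,0,-0.04,-0.038,0,-1,0,0,0,-0.04,-0.038,0,-1,0,0,0,-0.04,-0.038,0,-1,0,0,0,-0.04,-0.038,0,-1])

```text
t: 1.35
position: [439.8, 69.1, 239.2]
orientation: [[-0.957, 0.29, 0.0], [0.29, 0.957, 0.0], [-0.0, 0.0, -1.0]]
ft_force: [0.2, 0.2, -0.3]
finger_gap: 0.1
finger_force: 0.0
```

>>> arm_command(targets=[0,0,0,-0.04,-0.038,0,-1,0,0,0,-0.04,-0.038,0,-1,0,0,0,-0.04,-0.038,0,-1,0,0,0,-0.032,-0.037,0,-1,0,0,-0.18,0,0,0,-1,0,0,-0.18,0,0,0,-1,0,0,0,0,0,0.05,-1,0,0,0,0,0,0.05,-1,0,0,0,0,0,0,-1,0,0,0,0,0,0,-1])

```text
t: 2.6
position: [542.0, -118.1, 140.8]
orientation: [[-0.998, -0.066, 0.001], [-0.066, 0.998, -0.001], [-0.001, -0.001, -1.0]]
ft_force: [0.1, 0.2, -0.3]
finger_gap: -0.0
finger_force: 0.0
```

```bash
cat >> h.py <<'E'
def st():
    s=arm.read_state();p=s['position'];R=s['orientation'];cap=w(528,85,66)[:2]
    d=p[:2]-cap
    print('t',round(s['t'],2),'p',p.round(1),'bx,by rel stop start',(d@bx).round(1),(d@by).round(1),'F by',(s['ft_force'][:2]@by).round(2),'F',np.round(s['ft_force'],1),'gap',round(s['finger_gap'],1));return s
E
python3 - <<'E'
from h import *
s=st();print(s['orientation'].round(3))
im=eyes.read_camera('top');im=im[120:260,200:400,::-1];cv2.imwrite('pics/a.png',cv2.resize(im,None,fx=4,fy=4))
E
```

```text
t 2.6 p [ 542.  -118.1  140.8] bx,by rel stop start -84.0 -51.4 F by 0.19 F [ 0.1  0.2 -0.3] gap -0.0
[[-0.998 -0.066  0.001]
 [-0.066  0.998 -0.001]
 [-0.001 -0.001 -1.   ]]
```

View pics/a.png

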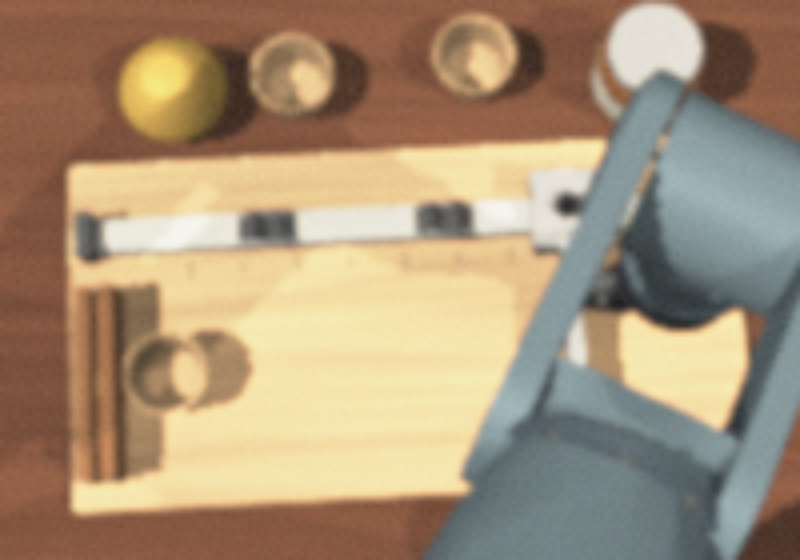

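The picture shows the hand on the -y side of the fence, with the carriage and clips where I measured them. Next I descend, then approach slowly.

>>> arm_command(targets=[0,0,0,0,0,0.03,-1,0,0,0,0,0,0.03,-1,0,0,0,0,0,0.02,-1,0,0,0,0,0,0.018,-1,0,0,0,0,0,0,-1,0,0,0,0,0.004,0,-1,0,0,0,0,0.004,0,-1,0,0,0,0,0.004,0,-1,0,0,0,0,0.004,0,-1,0,0,0,0,0.004,0,-1])

```text
t: 3.9
position: [539.8, -97.4, 41.4]
orientation: [[-0.998, -0.066, 0.0], [-0.066, 0.998, -0.0], [-0.0, -0.0, -1.0]]
ft_force: [-0.5, 0.2, 0.2]
finger_gap: 0.1
finger_force: 0.0
```

```bash
python3 -c "
from h import *
st()"
```

```text
t 3.9 p [539.8 -97.4  41.4] bx,by rel stop start -84.8 -30.6 F by 0.23 F [-0.5  0.2  0.2] gap 0.1
```

>>> arm_command(targets=[0,0,0,0,0.003,0,-1,0,0,0,0,0.003,0,-1,0,0,0,0,0.003,0,-1,0,0,0,0,0.003,0,-1,0,0,0,0,0.004,0,-1,0,0,0,0,0.004,0,-1,0,0,0,0,0.004,0,-1,0,0,0,0,0.004,0,-1,0,0,0,0,0.004,0,-1,0,0,0,0,0.004,0,-1])

```text
t: 5.15
position: [537.3, -61.5, 41.3]
orientation: [[-0.998, -0.066, -0.0], [-0.066, 0.998, 0.0], [0.0, 0.0, -1.0]]
ft_force: [-1.2, -2.3, -0.7]
finger_gap: 0.1
finger_force: 1.1
```

```bash
python3 - <<'E'
from h import *
st()
im=eyes.read_camera('side');im=im[130:280,220:420,::-1];cv2.imwrite('pics/b.png',cv2.resize(im,None,fx=4,fy=4,interpolation=cv2.INTER_CUBIC))
E
```

```text
t 5.15 p [537.3 -61.5  41.3] bx,by rel stop start -84.9 5.4 F by -2.26 F [-1.2 -2.3 -0.7] gap 0.1
```

View pics/b.png

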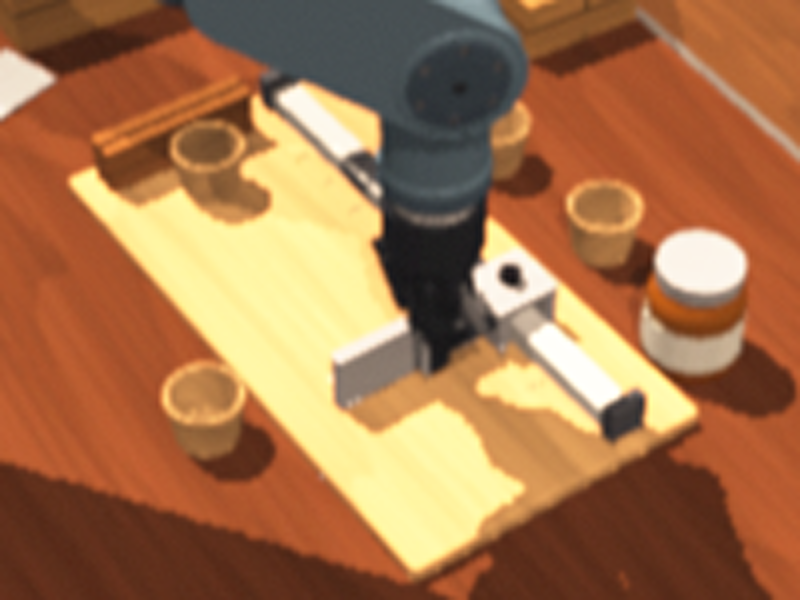

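The side view shows the fingertip flat on the fence's -y face at about (440,350), with the cap clear at (510,273). The force is about 2.3 N as expected, so I'll push on over clip 1.

>>> arm_command(targets=[0,0,0,0,0.004,0,-1,0,0,0,0,0.004,0,-1,0,0,0,0,0.004,0,-1,0,0,0,0,0.004,0,-1,0,0,0,0,0.004,0,-1,0,0,0,0,0.004,0,-1,0,0,0,0,0.004,0,-1,0,0,0,0,0.004,0,-1,0,0,0,0,0.004,0,-1,0,0,0,0,0.004,0,-1])

```text
t: 6.45
position: [534.7, -21.7, 41.3]
orientation: [[-0.998, -0.066, -0.0], [-0.066, 0.998, 0.0], [0.0, 0.0, -1.0]]
ft_force: [-1.7, -1.5, -0.1]
finger_gap: -0.0
finger_force: 1.1
```

>>> arm_command(targets=[0,0,0,0,0.003,0,-1,0,0,0,0,0.003,0,-1,0,0,0,0,0.003,0,-1,0,0,0,0,0.003,0,-1,0,0,0,0,0.003,0,-1,0,0,0,0,0.002,0,-1,0,0,0,0,0.002,0,-1,0,0,0,0,0.001,0,-1,0,0,0,0,0,0,-1,0,0,0,0,0,0,-1])

```text
t: 7.7
position: [533.6, -1.8, 41.3]
orientation: [[-0.998, -0.066, 0.0], [-0.066, 0.998, 0.0], [-0.0, 0.0, -1.0]]
ft_force: [-0.2, -0.5, 0.6]
finger_gap: -0.3
finger_force: 0.0
```

```bash
python3 - <<'E'
from h import *
st()
im=eyes.read_camera('side');im=im[130:280,220:420,::-1];cv2.imwrite('pics/c.png',cv2.resize(im,None,fx=4,fy=4,interpolation=cv2.INTER_CUBIC))
c=w(528,85,66)[:2]
print([ (ray('side',220+x/4,130+y/4,66)[:2]-c)@by for x,y in((510,271),)])
E
```

```text
t 7.7 p [533.6  -1.8  41.3] bx,by rel stop start -84.6 65.3 F by -0.53 F [-0.2 -0.5  0.6] gap -0.3
[np.float64(24.59315657009009)]
```

View pics/c.png

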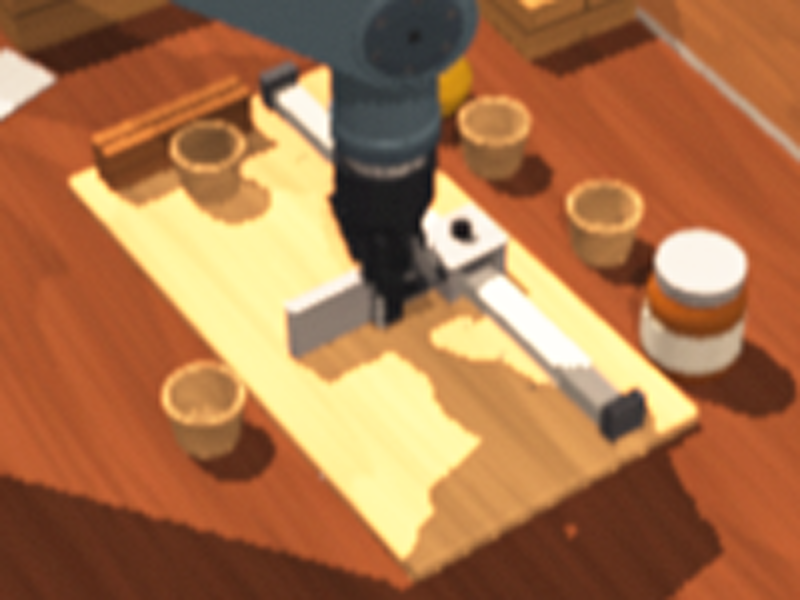

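The side view shows the cap now at (461,229) with the force close to zero, so the pin has probably dropped into clip 1's notch. I'll check that numerically.

```bash
python3 - <<'E'
from h import *
c=w(528,85,66)[:2]
print([ ((ray('side',220+x/4,130+y/4,66)[:2]-c)@by).round(1) for x,y in((510,273),(461,229))])
E
```

```text
[np.float64(22.9), np.float64(83.5)]
```

>>> arm_command(targets=[0,0,0,0,0.003,0,-1,0,0,0,0,0.003,0,-1,0,0,0,0,0.003,0,-1,0,0,0,0,0.003,0,-1,0,0,0,0,0.003,0,-1,0,0,0,0,0.003,0,-1,0,0,0,0,0.003,0,-1,0,0,0,0,0.003,0,-1,0,0,0,0,0.003,0,-1,0,0,0,0,0.003,0,-1])

```text
t: 9.0
position: [531.6, 28.3, 41.4]
orientation: [[-0.998, -0.066, 0.0], [-0.066, 0.998, -0.0], [-0.0, -0.0, -1.0]]
ft_force: [1.4, -3.0, 1.7]
finger_gap: -0.2
finger_force: 1.1
```

>>> arm_command(targets=[0,0,0,0,0.004,0,-1,0,0,0,0,0.004,0,-1,0,0,0,0,0.004,0,-1,0,0,0,0,0.004,0,-1,0,0,0,0,0.004,0,-1,0,0,0,0,0.004,0,-1,0,0,0,0,0.004,0,-1,0,0,0,0,0.004,0,-1,0,0,0,0,0.004,0,-1,0,0,0,0,0.004,0,-1])

```text
t: 10.25
position: [528.7, 68.1, 41.3]
orientation: [[-0.998, -0.066, -0.0], [-0.066, 0.998, 0.0], [0.0, 0.0, -1.0]]
ft_force: [0.8, -2.1, 1.1]
finger_gap: -0.2
finger_force: 1.1
```

>>> arm_command(targets=[0,0,0,0,0.003,0,-1,0,0,0,0,0.003,0,-1,0,0,0,0,0.003,0,-1,0,0,0,0,0.003,0,-1,0,0,0,0,0.003,0,-1,0,0,0,0,0.003,0,-1,0,0,0,0,0.003,0,-1,0,0,0,0,0.003,0,-1,0,0,0,0,0.003,0,-1,0,0,0,0,0.003,0,-1])

```text
t: 11.5
position: [526.6, 98.0, 41.2]
orientation: [[-0.998, -0.066, -0.0], [-0.066, 0.998, -0.0], [0.0, -0.0, -1.0]]
ft_force: [-0.8, -1.7, 1.6]
finger_gap: -0.2
finger_force: 1.1
```

```bash
python3 - <<'E'
from h import *
st()
im=eyes.read_camera('side');im=im[130:280,220:420,::-1];cv2.imwrite('pics/d.png',cv2.resize(im,None,fx=4,fy=4,interpolation=cv2.INTER_CUBIC))
E
```

```text
t 11.5 p [526.6  98.   41.2] bx,by rel stop start -84.9 165.2 F by -1.66 F [-0.8 -1.7  1.6] gap -0.2
```

View pics/d.png

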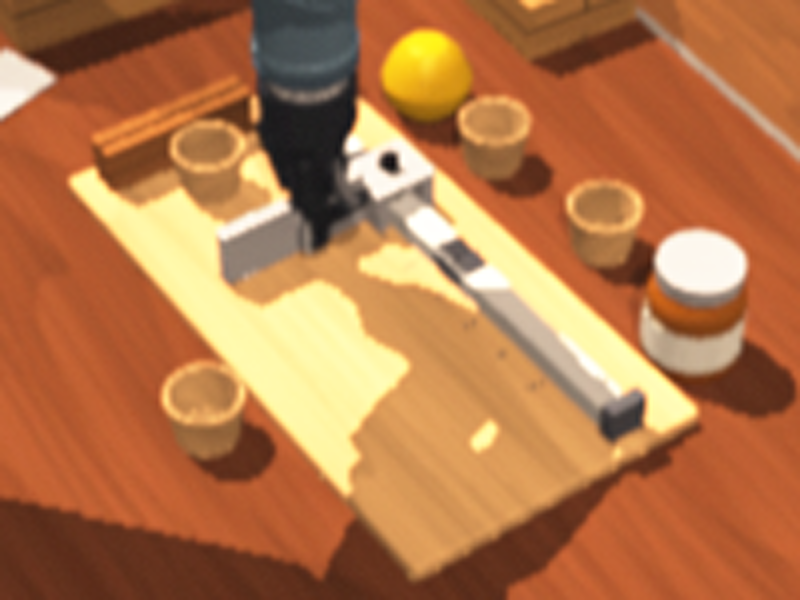

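The side view shows the stop past clip 1 (visible at (460,255)), with the cap at (390,160) and the hand clear of cup1. From here I go slowly up clip 2's ramp.

>>> arm_command(targets=[0,0,0,0,0.002,0,-1,0,0,0,0,0.002,0,-1,0,0,0,0,0.002,0,-1,0,0,0,0,0.002,0,-1,0,0,0,0,0.002,0,-1,0,0,0,0,0.002,0,-1,0,0,0,0,0.002,0,-1,0,0,0,0,0.002,0,-1,0,0,0,0,0.002,0,-1,0,0,0,0,0.002,0,-1])

```text
t: 12.8
position: [525.4, 116.5, 41.2]
orientation: [[-0.998, -0.066, -0.001], [-0.066, 0.998, -0.002], [0.001, -0.002, -1.0]]
ft_force: [-1.5, -8.6, 2.9]
finger_gap: -0.4
finger_force: 4.7
```

>>> arm_command(targets=[0,0,0,0,0.001,0,-1,0,0,0,0,0.001,0,-1,0,0,0,0,0.001,0,-1,0,0,0,0,0.001,0,-1,0,0,0,0,0,0,-1,0,0,0,0,0,0,-1,0,0,0,0,0,0,-1,0,0,0,0,0,0,-1,0,0,0,0,0,0,-1,0,0,0,0,0,0,-1])

```text
t: 14.05
position: [525.3, 121.9, 41.3]
orientation: [[-0.998, -0.066, 0.0], [-0.066, 0.998, 0.0], [-0.0, 0.0, -1.0]]
ft_force: [0.4, -0.2, -0.4]
finger_gap: 0.0
finger_force: 0.1
```

```bash
python3 -c "
from h import *
st()"
```

```text
t 14.05 p [525.3 121.9  41.3] bx,by rel stop start -84.6 189.2 F by -0.2 F [ 0.4 -0.2 -0.4] gap 0.0
```

The force rose to 8.6 N and then vanished, so the pin dropped in. I'll back off along -y, then lift and move away for a clear look.

>>> arm_command(targets=[0,0,0,0,-0.01,0,-1,0,0,0,0,-0.015,0,-1,0,0,0,0,-0.015,0,-1,0,0,0,0,0,-0.04,-1,0,0,0,0,0,-0.05,-1,0,0,0,0,0,-0.05,-1,0,0,0,0.03,-0.05,0,-1,0,0,0,0.03,-0.05,0,-1,0,0,0,0.03,-0.05,0,-1,0,0,0,0,0,0,-1])

```text
t: 15.3
position: [446.5, -77.7, 181.4]
orientation: [[-0.998, -0.06, 0.0], [-0.06, 0.998, -0.001], [0.0, -0.001, -1.0]]
ft_force: [0.7, 0.7, 1.0]
finger_gap: -0.3
finger_force: 0.0
```

```bash
python3 - <<'E'
from h import *
st()
a=eyes.read_camera('top')[150:255,210:395,::-1];b=eyes.read_camera('side')[130:235,235:420,::-1]
f=lambda i:cv2.resize(i,None,fx=4,fy=4,interpolation=cv2.INTER_CUBIC)[:300]
cv2.imwrite('pics/e.png',np.vstack([f(a),f(b)]))
E
```

```text
t 15.3 p [446.5 -77.7 181.4] bx,by rel stop start -176.6 -4.7 F by 0.68 F [0.7 0.7 1. ] gap -0.3
```

View pics/e.png

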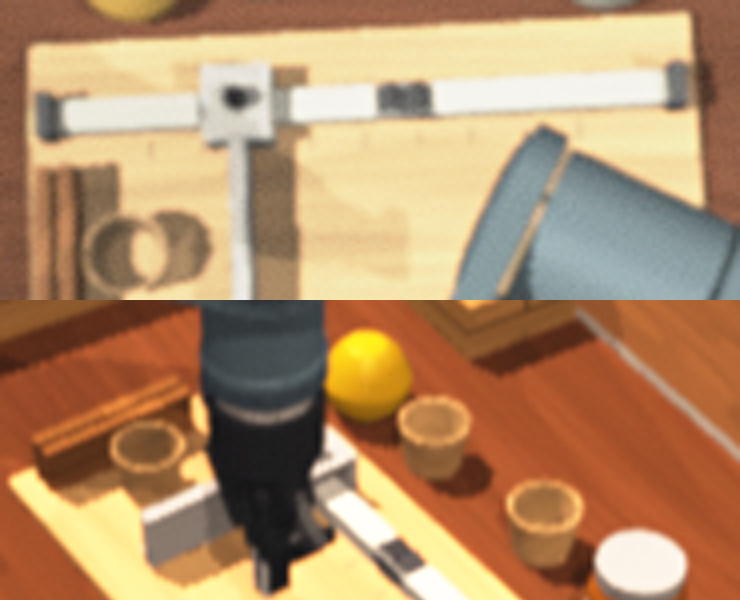

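The top view shows the carriage at (202–274, 63–145) and the cap at about (235,97). cup1 hasn't moved. I'll check this against the notch position.

```bash
python3 - <<'E'
from h import *
c=w(528,85,66)[:2];O=Rr[:2]
g=lambda P,z:np.mean([w(*p,z)[:2] for p in P],0)
A=g(((491,52),(560,50),(565,128),(496,130)),58);B=g(((202,66),(271,63),(274,142),(205,145)),58)
print('carriage moved',(B-A)@by,'abs',(B-O)@by,'cap moved',[(w(x,97,66)[:2]-c)@by for x in(232,235,238)],'needed 218.8')
# template match carriage top on raw images, subpixel
a=cv2.imread('pics/top0.png');
b=eyes.read_camera('top')[:,:,::-1]
f=lambda i:cv2.resize(i,None,fx=8,fy=8,interpolation=cv2.INTER_CUBIC)
T=f(a[165:176,334:349]);r=cv2.matchTemplate(f(b[160:190,250:290]),T,cv2.TM_CCOEFF_NORMED);_,m,_,l=cv2.minMaxLoc(r)
u0,v0=341.0,170.9;u1=u0+250+l[0]/8-334;v1=v0+160+l[1]/8-165
print(m,u1,v1,[(ray('top',u1,v1,z)-ray('top',u0,v0,z))[:2]@by for z in(58,66)])
# clips' edges from dark-pixel profile along the rail, first picture
for xs,y in(((255,280),(175,178)),((300,325),(172,176))):
    p=a[y[0]:y[1]+1,xs[0]:xs[1]].mean((0,2));d=np.clip(p.max()-p,0,None);d[d<40]=0
    u=xs[0]+(d*np.arange(len(d))).sum()/d.sum();v=np.mean(y);q=ray('top',u,v,40);print('clip',u,(q[:2]-O)@by)
E
```

```text
carriage moved 209.92558632690296 abs 329.6164528619589 cap moved [np.float64(212.86337244680547), np.float64(210.7161063468113), np.float64(208.56874322668236)] needed 218.8
0.960279107093811 268.25 174.27499999999998 [np.float64(210.72502257639272), np.float64(209.30812396624512)]
clip 266.53352506868134 339.1699073004432
clip 310.67214290838655 209.6282067318845
```

The stop has moved only about 210 mm of the 219 mm needed, and the carriage is 9 mm short of the notch. It is resting on the first crest, not seated, so I go back and nudge it on.

>>> arm_command(targets=[0,0,0,-0.03,0.05,0,-1,0,0,0,-0.03,0.05,0,-1,0,0,0,-0.03,0.05,0,-1,0,0,0,0,0.015,0,-1,0,0,0,0,0,0,-1,0,0,0,0,0,0.05,-1,0,0,0,0,0,0.05,-1,0,0,0,0,0,0.04,-1,0,0,0,0,0,0,-1,0,0,0,0,0,0,-1])

```text
t: 16.7
position: [527.8, 96.1, 42.8]
orientation: [[-0.998, -0.066, 0.002], [-0.066, 0.998, -0.0], [-0.002, -0.0, -1.0]]
ft_force: [0.3, -0.2, 0.8]
finger_gap: -0.2
finger_force: 0.0
```

```bash
python3 -c "
from h import *
st()"
```

```text
t 16.7 p [527.8  96.1  42.8] bx,by rel stop start -83.8 163.3 F by -0.19 F [ 0.3 -0.2  0.8] gap -0.2
```

>>> arm_command(targets=[0,0,0,0,0.008,0,-1,0,0,0,0,0.007,0,-1,0,0,0,0,0.005,0,-1,0,0,0,0,0.002,0,-1,0,0,0,0,0.001,0,-1,0,0,0,0,0.001,0,-1,0,0,0,0,0.001,0,-1,0,0,0,0,0.001,0,-1,0,0,0,0,0.001,0,-1,0,0,0,0,0.001,0,-1])

```text
t: 17.95
position: [525.0, 125.0, 41.3]
orientation: [[-0.998, -0.066, -0.0], [-0.066, 0.998, 0.0], [0.0, 0.0, -1.0]]
ft_force: [-0.3, 0.0, -1.7]
finger_gap: -0.0
finger_force: 0.0
```

>>> arm_command(targets=[0,0,0,0,0.001,0,-1,0,0,0,0,0.001,0,-1,0,0,0,0,0,0,-1,0,0,0,0,0,0,-1,0,0,0,0,0,0,-1,0,0,0,0,0,0,-1,0,0,0,0,0,0,-1,0,0,0,0,0,0,-1,0,0,0,0,0,0,-1,0,0,0,0,0,0,-1])

```text
t: 19.2
position: [524.9, 126.7, 41.3]
orientation: [[-0.998, -0.066, -0.0], [-0.066, 0.998, 0.0], [0.0, 0.0, -1.0]]
ft_force: [1.0, 0.0, -0.2]
finger_gap: 0.0
finger_force: 0.0
```

```bash
cat >> h.py <<'E'
def stop():
    a=cv2.imread('pics/top0.png');b=eyes.read_camera('top')[:,:,::-1]
    f=lambda i:cv2.resize(i,None,fx=8,fy=8,interpolation=cv2.INTER_CUBIC)
    T=f(a[165:176,334:349]);r=cv2.matchTemplate(f(b[160:190,240:290]),T,cv2.TM_CCOEFF_NORMED);_,m,_,l=cv2.minMaxLoc(r)
    u1=341+240+l[0]/8-334;v1=170.9+160+l[1]/8-165
    print('stop',m,u1,v1,((ray('top',u1,v1,58)-ray('top',341,170.9,58))[:2]@by).round(1),'need 219');return b
E
python3 -c "
from h import *
st();stop()"
```

```text
t 19.2 p [524.9 126.7  41.3] bx,by rel stop start -84.7 194.0 F by -0.05 F [ 1.   0.  -0.2] gap 0.0
stop 0.5054145455360413 278.875 179.89999999999998 180.7 need 219
```

The TCP is past the crest position with no force on it, and the arm hides the carriage from the top camera. I'll retreat and check again.

>>> arm_command(targets=[0,0,0,0,-0.01,0,-1,0,0,0,0,-0.015,0,-1,0,0,0,0,-0.015,0,-1,0,0,0,0,0,-0.04,-1,0,0,0,0,0,-0.05,-1,0,0,0,0,0,-0.05,-1,0,0,0,0.03,-0.05,0,-1,0,0,0,0.03,-0.05,0,-1,0,0,0,0.03,-0.05,0,-1,0,0,0,0,0,0,-1])

```text
t: 20.5
position: [446.1, -72.7, 181.4]
orientation: [[-0.998, -0.06, -0.0], [-0.06, 0.998, -0.001], [0.0, -0.001, -1.0]]
ft_force: [0.3, 0.2, -0.1]
finger_gap: -0.1
finger_force: 0.0
```

```bash
python3 - <<'E'
from h import *
st();b=stop()
cv2.imwrite('pics/g.png',cv2.resize(b[150:255,210:395],None,fx=4,fy=4,interpolation=cv2.INTER_CUBIC))
E
```

```text
t 20.5 p [446.1 -72.7 181.4] bx,by rel stop start -176.6 0.3 F by 0.23 F [ 0.3  0.2 -0.1] gap -0.1
stop 0.984937310218811 265.25 174.64999999999998 219.4 need 219
```

View pics/g.png

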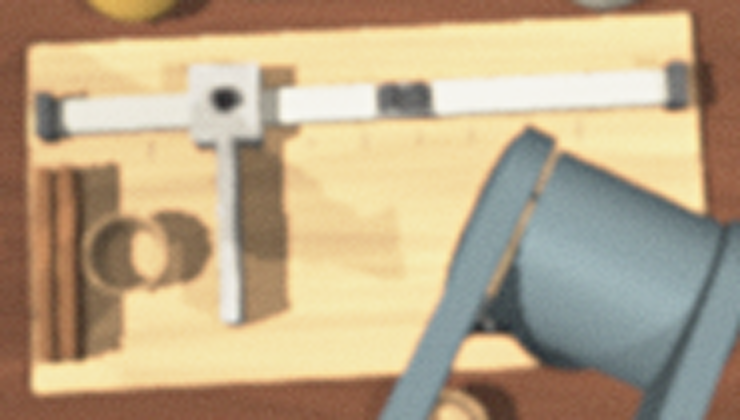

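The stop is now at 219.4 mm against 219 mm needed. The cap at (225,98) sits low, as it did at the start, the cups are where they were, and the hand is clear.

```bash
python3 -c "
from plant import arm
print(arm.job_done())"
```

```text
the job is handed in; nothing more can be done
None
```

The stop is seated in the second clip's notch, measured at 219.4 mm of travel against 219 mm needed; the hand is clear, no cup, fruit or other object was moved as far as the pictures show, and the job is handed in, though no verdict was returned.

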